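# Clear the gauge bed and pull the gauge to its marker

### The job

A finished transformer with a yellow coil has been left standing in the bed of the spring pull gauge. Lift it out and stand it upright in the free lane of the blue rack, the one with the green card, lowering it rather than dropping it. Then pull the gauge's red handle out until its yellow pointer is level with the orange marker, hold it there for a good second, ease it back home without letting it snap, and let go; leave everything else on the bench where it is.

Things in the scene. Friction and masses are not known exactly. Their poses are not given: they have to be found in the camera images.
- transformer: The transformer to clear (yellow coil and top, 0.6 kg): 64 mm wide (y), 44 deep (x), 54 high. Core 30 x 64 x 54; coil 44 x 42 x 34 bulging from both broad sides, 10 to 44 mm up. Origin: centre of the underside. Stands in the gauge's bed, x along the gauge's x, ends 6 mm from the cheeks: there it can be taken only by its coil faces (across x, 44 mm), with 30 mm free before it and 40 behind.
- gauge: Light blue spring pull gauge, fixed. Origin: underside of its base; x points away from the pulling side, y left. Base 10 mm thick, 100 wide, x = -66 to 227 mm. Bed between two cheeks: inner faces at y = +-38, 8 thick, tops at z = 60, x = -56 to 97; front stop at x = -66 to -56, top z = 32. Spring housing x = 97 to 227, 58 high. Scale (10 mm ticks) on the +y cheek's top.
- gauge_handle (a point): Grip point of the red upright handle of the gauge's slide: the handle is 14 mm thick (gauge's x), 24 mm wide (gauge's y); this point is on its centre line, 78 mm above the bench; the handle's top is at 92 mm and it is clear above the cheeks from 60 mm up. Axes as the gauge's.
- gauge_slide (a joint): How far the handle is pulled out, along the gauge's -x, in m: 0 = home, end of travel 0.125. A spring pulls it home (about 2 N at home, 10 N at the end).
- pointer (a point): Tip of the yellow pointer that rides on the slide, over the top of the +y cheek (gauge's x = 72 mm at home). Axes as the gauge's.
- marker (a point): Centre of the orange marker clip on the +y cheek (8 mm wide), set 90 to 110 mm in front of the pointer's home along the gauge's -x. Axes as the gauge's. The pointer is level with it when both have the same x in the gauge's frame.
- rack: Blue rack, fixed: floor 8 mm thick, 100 (x) by 186 (y), four walls along x, 6 thick, tops at z = 66, centred at y = +-30, +-90. Three lanes (y = -60, 0, 60), 54 mm between walls, open at the ends. A transformer fits only with its 64 mm width along the lane, coil faces beside the walls with no room for a finger, held by its two ends (across its y). Origin: centre of the underside.
- free_card: The thin green card on the floor of the free lane, 90 x 50 mm. Origin: centre of the lane at floor level (8 mm above the bench); x along the lane, y across it, z up.
- done_a: Finished transformer (white coil and top) standing in one lane of the rack: 64 mm wide (y), 44 deep (x), 54 high. Core 30 x 64 x 54; coil 44 x 42 x 34 bulging from both broad sides, 10 to 44 mm up. Origin: centre of the underside.
- done_b: Finished transformer (white coil and top) standing in another lane of the rack: the same as done_a.
- block_a: Black terminal block 55 x 22 x 24 mm lying on the bench near the gauge. Origin: centre of the underside.
- block_b: Black terminal block 55 x 22 x 24 mm lying on the bench, left of the rack. Origin: centre of the underside.
- tape_roll: White roll, 56 mm across, 48 mm high, standing on the bench between gauge and rack at the back. Origin: centre of the underside.
- toroid: Copper coloured ring core, 42 mm across, 14 mm high, on the bench in front of the rack. Origin: centre of the underside.
- screwdriver: Screwdriver lying on the bench to the right of the gauge. Origin: underside, near its middle.
Mind the look-alikes: they are no part of the job. Leave any pink or turquoise look-alike of the transformer alone.

How it is judged:
By the outcome, as a careful person would: the job done as asked, in the order asked, and still so for the second after the job is handed in, with the robot touching nothing.
It also fails if it takes over 64 s, if anything falls off the work surface, if the arm or the gripper's body presses on something with over 40 N, if the wrist force passes 120 N, or if a joint passes its speed limit or range.

### The arm

A 6-joint arm with a two-finger parallel gripper is mounted at the origin on the work surface. World frame = base frame: x ahead of the robot, y to its left, z up, the work surface at z = 0. Lengths are in m, angles in rad, forces in N, time in s.
With the tool pointing down it reaches from about 0.3 to 0.775 m from the base axis. Payload 14.6 kg.
Tool frame: the origin (TCP) lies at the very end of the fingers, on their centre line; the grasp point (between the pads) lies 19 mm behind it; z points along the fingers, y is the line along which they close (so a half turn about z gives the same grasp; the last joint's range is limited). The gripper opens to 94 mm and grips with 3 to 60 N. Pads are 16 mm wide; open, the fingers measure 119 mm over their backs; the gripper's body (75 mm by 177 mm) begins 78 mm behind the grasp point.
Start: joints at [1.12, 0.3, 1.521, -0, 1.321, -0.067], TCP at [0.206, 0.51, 0.17] pointing down, gripper open.
Joint ranges: [-3.03, 3.03], [-0.79, 2.21], [0.23, 2.52], [-1.04, 4.18], [0, 3.07], [-2.55, 2.55]. Speed limits (rad/s): [2.22, 2.22, 2.57, 3.14, 3.14, 3.14].

### API

Orientations are given as [roll, pitch, yaw] about the fixed x, y, z axes, in that order (R = Rz(yaw) Ry(pitch) Rx(roll)).
In Python, from station import ctrl gives the robot as it stands.
- The arm moves only by the shell command python3 -m pendant 'ROWS' [OPENING] [FORCE]. ROWS is JSON, a list of rows, each a list of 2 entries, a list of its own where there are three numbers: the shift along the world's x, y, z in cm, then the turn about the world's z in rad. A call has 1 to 20 rows; each row shifts and turns the commanded pose from where the row before left it; what a row does not reach is not made up. A row lasts 1/12 s, in which the tool goes at most 41.7 mm and 7.16 degrees, less where a joint would pass 70% of its speed; a pose out of reach is approached as far as the arm can. A call is refused whole if a number of a shift passes 4.17 or a number of a turn 0.125, either way. A call with a gripper value outside its range is refused whole. OPENING is the opening, from 0 (shut) to 1 (fully open), set as the call begins (- or left out, the last holds). The fingers move at their own pace and stop on an object; FORCE is the grip in N (left out, the last holds). Time passes only in rows, so rows that do not move let the fingers close. It gives the time, the measured TCP pose, the force, the opening and the grip force at its end, in the units of the state.
- ctrl.get_obs(): the state, without advancing time (a new reading comes with each control period).
- ctrl.camera(name): name is "side" or "top" or "wrist"; returns a dict with "color" (480x640x3 uint8, red, green, blue), "intrinsics" (3x3 intrinsics, pixels), "camera_from_world" (4x4, takes a point from world to camera coordinates). Camera axes: x right, y down, z forward; pixel columns grow to the right and rows downward; lengths in m; the calibration is good to about 2 mm. The wrist camera is an equidistant fisheye: a pixel r from the principal point sees the ray r / f radians off the axis. A picture is of the moment at which its call begins. There is no depth.
- ctrl.hand_in(): hands the job in; it is judged then, once.
The state is a dict: "time_s": time; "qpos": joint angles; "joint_vel": joint speeds; "tau": joint torques, N m; "ee_pos": TCP position; "eef_rot": TCP orientation; "force": force on the tool from outside, world axes, zero at the start; "moment": the same for the moment, N m; "grip_width": finger opening in m; "grip_force": force on a finger pad.
Only numpy, scipy, OpenCV 4.12 (cv2) and the standard library are available. Lean on these libraries where they do the work, as an engineer would, in place of code of your own. Each camera call takes 0.05 s, during which the arm holds its last target. There are 200 camera calls.

## Working session

There is one attempt and no reset: what is moved stays moved. The work goes in short steps, Python scripts to look and compute and a shell command to move; the robot and the scene stay as the last step left them, time stands still between calls to the robot, and variables do not carry over. Pictures are saved under pics/ and viewed, at most 10 in all, crops included, and the job is handed in when it is done.

```bash
mkdir -p pics; ls
python3 - <<'E'
from station import ctrl
import cv2,pickle
d={}
for n in("top","side","wrist"):
    c=ctrl.camera(n);d[n]=c;cv2.imwrite(f"pics/{n}0.png",c["color"][:,:,::-1])
    print(n,c["intrinsics"],c["camera_from_world"])
pickle.dump(d,open("cams0.pkl","wb"));print(ctrl.get_obs())
E
```

```text
pics
top [[611.79936982   0.         307.24445072]
 [  0.         611.79936982 234.52134935]
 [  0.           0.           1.        ]] [[-0.01733166 -0.99974267 -0.01463575  0.02307084]
 [-0.99116382  0.01910452 -0.13126045  0.53756273]
 [ 0.13150628  0.01223146 -0.99123988  1.38334412]
 [ 0.          0.          0.          1.        ]]
side [[462.34880011   0.         325.25088565]
 [  0.         462.34880011 242.52646668]
 [  0.           0.           1.        ]] [[-0.92872741 -0.37075165 -0.00293494  0.49488282]
 [-0.24121022  0.61020186 -0.75463323  0.19986473]
 [ 0.28157242 -0.70014063 -0.65614028  0.90317794]
 [ 0.          0.          0.          1.        ]]
wrist [[371.64829954   0.         321.46990013]
 [  0.         371.64829954 234.53366663]
 [  0.           0.           1.        ]] [[ 3.73922872e-01  9.27459496e-01 -7.54387310e-04 -5.48672856e-01]
 [ 8.88408705e-01 -3.57945027e-01  2.87411432e-01 -2.97598938e-02]
 [ 2.66292432e-01 -1.08139912e-01 -9.57806922e-01  3.92110199e-01]
 [ 0.00000000e+00  0.00000000e+00  0.00000000e+00  1.00000000e+00]]
{'time_s': 0.15, 'qpos': array([ 1.12042263e+00,  3.00345269e-01,  1.52140454e+00, -1.04842645e-05,
        1.32067953e+00, -6.66244777e-02]), 'joint_vel': array([-0.00085917, -0.00049357, -0.00072061,  0.00111417, -0.00084267,
       -0.00088241]), 'tau': array([-1.82888721e-04, -5.31963551e+01, -3.52819777e+01,  7.07349228e-02,
        2.36219494e-02,  2.07882215e-05]), 'ee_pos': array([0.2058457 , 0.50979914, 0.16943005]), 'eef_rot': array([-3.14075714e+00, -4.55697124e-05,  2.75784602e+00]), 'force': array([ 0.25051688, -0.0037297 ,  0.28005188]), 'moment': array([ 0.01442518,  0.00355977, -0.04167017]), 'grip_force': 0.0, 'grip_width': 0.09417920867875669}
```

View pics/top0.png

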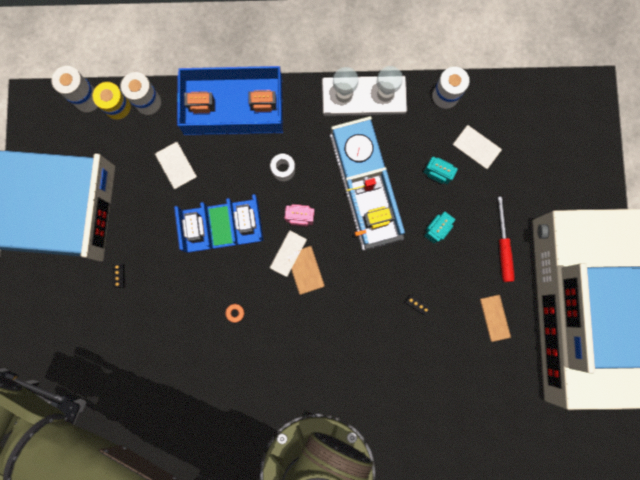

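View pics/side0.png

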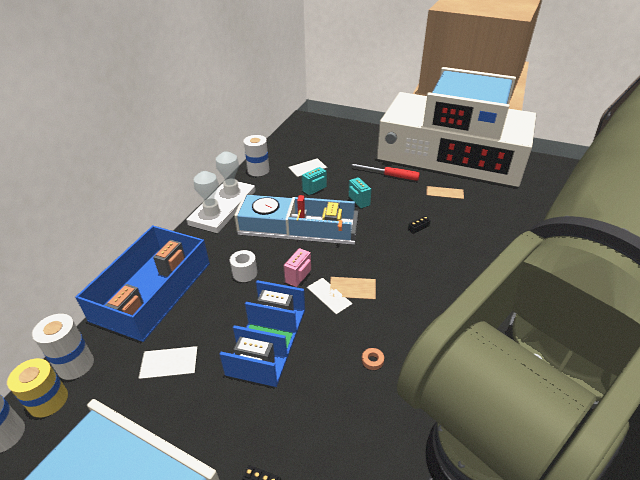

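The top view shows the blue gauge at (368,185), with a yellow-topped transformer in its bed at (378,217), the red handle at (370,183) and the orange marker at (361,233). The rack is at (218,222), with its green lane at (220,226). The transformer look-alikes are pink at (299,214) and turquoise at (440,170) and (440,227). The one meant is the yellow one in the gauge bed. I'll confirm that in a crop and take measurements.

```bash
cat > h.py <<'E'
import numpy as np,cv2
def ray(c,uv):
    K=c["intrinsics"];T=c["camera_from_world"];R=T[:3,:3]
    d=np.linalg.inv(K)@np.array([uv[0],uv[1],1.]);return -R.T@T[:3,3],R.T@d
def onz(c,uv,z):
    o,d=ray(c,uv);return (o+d*(z-o[2])/d[2])[:3]
def tri(c1,p1,c2,p2):
    A=[];b=[]
    for c,p in((c1,p1),(c2,p2)):
        o,d=ray(c,p);d/=np.linalg.norm(d);P=np.eye(3)-np.outer(d,d);A.append(P);b.append(P@o)
    return np.linalg.lstsq(np.vstack(A),np.hstack(b),rcond=None)[0]
def proj(c,p):
    T=c["camera_from_world"];q=c["intrinsics"]@(T[:3,:3]@p+T[:3,3]);return q[:2]/q[2]
def blobs(c,lo,hi,box,mn=6):
    x0,y0,x1,y1=box;h=cv2.cvtColor(c["color"],cv2.COLOR_RGB2HSV)
    m=cv2.inRange(h,np.array(lo),np.array(hi));k=np.zeros_like(m);k[y0:y1,x0:x1]=m[y0:y1,x0:x1]
    n,l,s,ce=cv2.connectedComponentsWithStats(k)
    return [(s[i,4],ce[i].round(2),s[i,:4],cv2.minAreaRect(np.argwhere(l==i)[:,::-1].astype(np.float32))) for i in range(1,n) if s[i,4]>=mn],k
E
python3 - <<'E'
import pickle,cv2,numpy as np
from h import *
d=pickle.load(open("cams0.pkl","rb"));t=d["top"];s=d["side"]
im=t["color"][:,:,::-1]
a=cv2.resize(im[110:255,325:410],None,fx=4,fy=4,interpolation=2)
b=cv2.resize(im[185:260,170:265],None,fx=4,fy=4,interpolation=2)
c=cv2.resize(s["color"][180:250,230:365,::-1],None,fx=3,fy=3,interpolation=2)
o=np.zeros((580,800,3),np.uint8);o[:580,:340]=a;o[:300,350:730]=b;o[310:520,350:755]=c
cv2.imwrite("pics/crop1.png",o)
for nm,lo,hi in(("yel",(22,120,120),(34,255,255)),("orange",(5,150,150),(19,255,255)),("red",(0,150,100),(4,255,255)),("green",(45,100,50),(75,255,255))):
    for c,n,bx in((t,"top",(170,110,410,260)),(s,"side",(220,170,370,390))):
        for x in blobs(c,lo,hi,bx)[0]: print(nm,n,x)
for lo,hi,bx in(((95,60,120),(112,200,255),(320,110,412,255)),((110,150,40),(125,255,255),(165,185,270,260))):
    for x in blobs(t,lo,hi,bx)[0]: print("blue",x[0],x[1],cv2.boxPoints(x[3]).round(1).tolist())
E
```

```text
yel top (np.int32(371), array([378.95, 216.62]), array([367, 207,  25,  22], dtype=int32), ((379.3529968261719, 216.9117889404297), (18.432706832885742, 23.040882110595703), 75.96376037597656))
yel side (np.int32(143), array([330.68, 209.25]), array([323, 202,  15,  18], dtype=int32), ((329.90386962890625, 210.98077392578125), (12.747549057006836, 18.434917449951172), 11.309932708740234))
yel side (np.int32(37), array([338.95, 213.81]), array([337, 208,   5,  12], dtype=int32), ((338.8692626953125, 213.5461883544922), (3.348937749862671, 11.039091110229492), 7.125016689300537))
yel side (np.int32(12), array([298.42, 214.67]), array([297, 210,   4,  11], dtype=int32), ((298.20001220703125, 214.90000915527344), (0.9486831426620483, 10.435516357421875), 18.434947967529297))
orange top (np.int32(32), array([359.22, 232.75]), array([355, 231,  10,   5], dtype=int32), ((359.673095703125, 232.86541748046875), (3.530090570449829, 9.21745777130127), 78.69007110595703))
orange side (np.int32(22), array([339.77, 223.55]), array([338, 220,   4,   8], dtype=int32), ((339.5, 223.5), (7.0, 3.0), 90
[... 3690 characters left out ...]
98779296875, 240.3000030517578]]
blue 41 [182.44 244.37] [[178.39999389648438, 250.5], [179.6999969482422, 236.6999969482422], [186.1999969482422, 237.3000030517578], [185.0, 251.10000610351562]]
blue 18 [191.44 242.28] [[186.0, 243.0], [186.0, 241.0], [197.0, 241.0], [197.0, 243.0]]
blue 17 [236.12 243.76] [[230.5, 241.89999389648438], [240.39999389648438, 240.3000030517578], [241.0, 244.0], [231.10000610351562, 245.60000610351562]]
blue 7 [246.14 242.71] [[244.0, 242.0], [248.0, 242.0], [248.0, 243.0], [244.0, 243.0]]
blue 10 [209.5 247.7] [[206.0, 249.0], [210.0, 245.0], [212.5, 247.5], [208.5, 251.5]]
blue 7 [200.   249.71] [[198.0, 249.0], [202.0, 249.0], [202.0, 250.0], [198.0, 250.0]]
```

View pics/crop1.png

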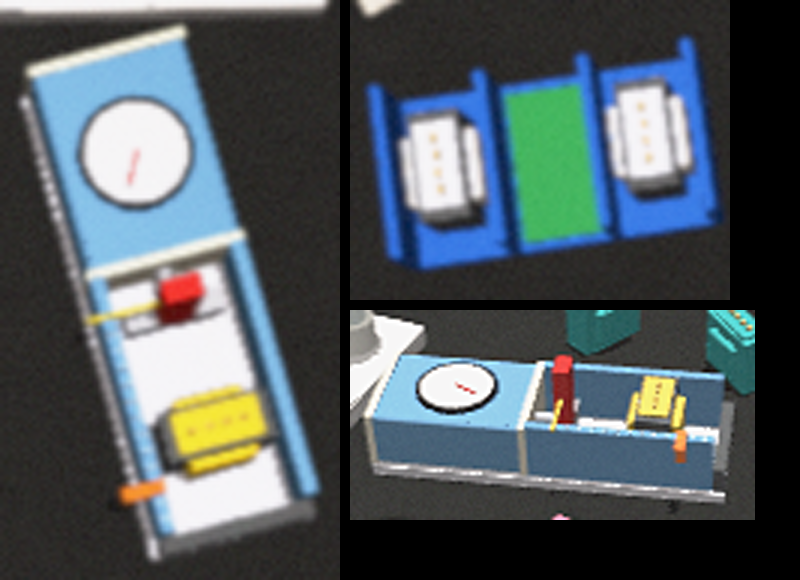

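Run:
```python
import pickle
from h import *
d=pickle.load(open("cams0.pkl","rb"));t=d["top"];s=d["side"]
np.set_printoptions(precision=4,suppress=True)
print("cam",ray(t,(0,0))[0],ray(s,(0,0))[0])
a=onz(t,(383.7,170.1),.06);b=onz(t,(402.3,233.2),.06);c=onz(t,(363,229),.06);e=onz(t,(352,190),.06)
g=[a-b,e-c]
for v in g: print("yaw",np.arctan2(v[1],v[0]),np.linalg.norm(v))
# housing top, axis
r=[onz(t,p,.058) for p in((332.2,129.5),(370.6,118.5),(384.3,166.6),(345.9,177.6))]
print("housing",r,[np.arctan2(*(r[i]-r[j])[[1,0]]) for i,j in((1,2),(0,3))])
yaw=np.arctan2(g[0][1],g[0][0]);x=np.array([np.cos(yaw),np.sin(yaw),0]);y=np.array([-x[1],x[0],0])
R=onz(t,(393.08,201.73),.06);L=onz(t,(357.33,210.89),.06)
print("y of cheeks",R@y,L@y,"x: cheek ends",b@x,a@x,"housing front",r[2]@x,r[3]@x)
T=onz(t,(378.95,216.62),.059);H=onz(t,(369.7,182.39),.088);M=onz(t,(359.22,232.75),.062)
# pointer
bl,_=blobs(t,(20,60,120),(36,255,255),(340,175,366,195),3);print(bl)
for n,p in(("tr",T),("han",H),("mark",M)):print(n,p,p@x,p@y)
G=onz(t,(220,225.5),.008);print("card",G)
# rack: card axis
m=blobs(t,(45,100,50),(75,255,255),(200,200,240,255))[1]
w=np.array([onz(t,p,.008)[:2] for p in np.argwhere(m>0)[:,::-1]],np.float32)
print("card rect",cv2.minAreaRect(w), cv2.fitLine(w,2,0,.01,.01).ravel())
# done tops
for bx in((180,205,206,245),(232,200,260,238)):
    q=blobs(t,(0,0,170),(179,60,255),bx,40)[0]
    for z in q: print("done",z[0],onz(t,z[1],.06),cv2.boxPoints(z[3]).round(1).tolist())
```

```text
cam [ 0.3513 -0.0041  1.4421] [0.2535 0.6939 0.7449]
yaw 0.24731081527857476 0.1522632697486247
yaw 0.2434242675388031 0.09376170149759545
housing [array([ 0.781 , -0.0496,  0.058 ]), array([ 0.8056, -0.1399,  0.058 ]), array([ 0.6899, -0.1679,  0.058 ]), array([ 0.6657, -0.0786,  0.058 ])] [np.float64(0.23793462041519484), np.float64(0.24648460977737796)]
y of cheeks -0.3278548545674059 -0.2431736533610132 x: cheek ends 0.46751971951889404 0.6197829892675187 housing front 0.6277756775667837 0.6262516206189127
[(np.int32(34), array([355.  , 187.88]), array([346, 185,  18,   6], dtype=int32), ((354.6470947265625, 188.08822631835938), (1.9402848482131958, 17.70509910583496), 75.96376037597656))]
tr [ 0.5729 -0.1517  0.059 ] 0.5183439527272922 -0.2872833129928685
han [ 0.6468 -0.1303  0.088 ] 0.5952164807222032 -0.28466348859802687
mark [ 0.5362 -0.1053  0.062 ] 0.4940773742899776 -0.2333884585173328
card [0.5672 0.2203 0.008 ]
card rect ((0.5673093199729919, 0.2204500287771225), (0.08616182208061218, 0.041269451379776), 7.482572555541992) [0.9904 0.1381 0.5673 0.2202]
done 295 [0.5597 0.28   0.06  ] [[181.89999389648438, 215.39999389648438], [195.60000610351562, 213.6999969482422], [198.39999389648438, 236.0], [184.6999969482422, 237.6999969482422]]
done 61 [0.5614 0.2574 0.06  ] [[197.5, 217.1999969482422], [201.60000610351562, 216.6999969482422], [203.60000610351562, 232.8000030517578], [199.5, 233.3000030517578]]
done 380 [0.5758 0.1577 0.06  ] [[232.6999969482422, 207.89999389648438], [252.3000030517578, 205.10000610351562], [255.39999389648438, 227.10000610351562], [235.8000030517578, 229.89999389648438]]
```

The crop confirms it: the yellow transformer is in the gauge bed, and the rack's middle lane has the green card. The pointer is at (355,188) in the top image and the marker at (359,233). I'll now move above the transformer with the gripper partly closed.

```bash
python3 -m pendant '[[[1.8,-3.3,0],-0.047],[[1.8,-3.3,0],-0.047],[[1.8,-3.3,0],-0.047],[[1.8,-3.3,0],-0.047],[[1.8,-3.3,0],-0.047],[[1.8,-3.3,0],-0.047],[[1.8,-3.3,0],-0.047],[[1.8,-3.3,0],-0.047],[[1.8,-3.3,0],-0.047],[[1.8,-3.3,0],-0.047],[[1.8,-3.3,0],-0.047],[[1.8,-3.3,0],-0.047],[[1.8,-3.3,0],-0.047],[[1.8,-3.3,0],-0.047],[[1.8,-3.3,0],-0.047],[[1.8,-3.3,0],-0.047],[[1.8,-3.3,0],-0.047],[[1.8,-3.3,0],-0.047],[[1.8,-3.3,0],-0.047],[[0,0,0],0]]' 0.7 20
python3 -m pendant '[[[1.2,-1.7,0],-0.024],[[1.2,-1.7,0],-0.024],[[0,0,0],0],[[0,0,0],0]]'
python3 - <<'E'
from station import ctrl
import cv2,pickle
c=ctrl.camera("wrist");pickle.dump(c,open("w1.pkl","wb"));cv2.imwrite("pics/w1.png",c["color"][:,:,::-1])
o=ctrl.get_obs();print(o["ee_pos"],o["eef_rot"],c["camera_from_world"])
E
```

```text
time_s: 1.82
ee_pos: [0.5492, -0.1218, 0.1688]
eef_rot: [-3.141, 0.0, 1.858]
force: [-0.5, 1.2, 0.1]
grip_width: 0.066
grip_force: 0.0
time_s: 2.15
ee_pos: [0.5717, -0.1512, 0.1692]
eef_rot: [-3.141, -0.001, 1.816]
force: [0.6, -0.4, 0.5]
grip_width: 0.0659
grip_force: 0.0
[ 0.57153182 -0.15059359  0.16941174] [-3.14081382e+00 -6.15844597e-04  1.81721435e+00] [[ 9.69846698e-01  2.43715631e-01 -2.72504857e-04 -5.16764070e-01]
 [ 2.33584686e-01 -9.29211230e-01  2.86364601e-01 -3.04027772e-01]
 [ 6.95383147e-02 -2.77793415e-01 -9.58120682e-01  3.09620518e-01]
 [ 0.00000000e+00  0.00000000e+00  0.00000000e+00  1.00000000e+00]]
```

View pics/w1.png

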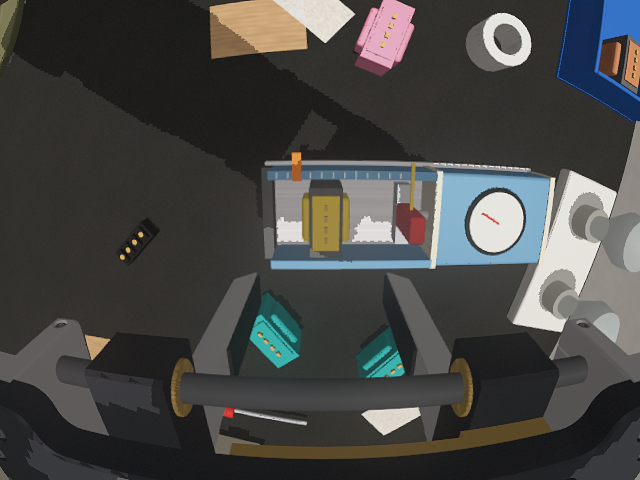

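The wrist view shows the transformer between the cheeks at (326,218), the orange marker at (296,160) and the yellow pointer at (412,185). I'll refine these with the fisheye model.

```bash
cat >> h.py <<'E'
def wz(c,uv,z):
    K=c["intrinsics"];T=c["camera_from_world"];R=T[:3,:3]
    a=(uv[0]-K[0,2])/K[0,0];b=(uv[1]-K[1,2])/K[1,1];r=np.hypot(a,b)+1e-12
    d=R.T@np.array([a/r*np.sin(r),b/r*np.sin(r),np.cos(r)]);o=-R.T@T[:3,3];return o+d*(z-o[2])/d[2]
X=np.array([np.cos(.246),np.sin(.246),0]);Y=np.array([-X[1],X[0],0])
def gx(p): return round(float((p@X-.523)*1000),1),round(float((p@Y+.2855)*1000),1)
E
python3 - <<'E'
import pickle
from h import *
c=pickle.load(open("w1.pkl","rb"))
for n,lo,hi,bx,z in(("tr",(20,100,60),(32,255,255),(295,175,360,260),.06),("mark",(5,130,100),(17,255,255),(280,140,310,190),.063),("ptr",(20,90,80),(35,255,255),(405,155,420,215),.064),("red",(0,130,60),(5,255,255),(390,195,430,250),.09),("red2",(175,130,60),(179,255,255),(390,195,430,250),.09)):
    for b in blobs(c,lo,hi,bx)[0]:
        x,y,w,h=b[2];print(n,b[0],b[1],b[2],[gx(wz(c,p,z)) for p in(b[1],(x,y),(x+w,y),(x,y+h),(x+w,y+h))])
print("stop/cheek corners",[gx(wz(c,p,.06)) for p in((436,171),(436,267),(271,267),(266,170))])
E
```

```text
tr 328 [305.18 217.19] [302 193   8  49] [(-20.8, 2.5), (-23.4, 24.6), (-16.3, 24.5), (-24.0, -20.9), (-16.7, -20.9)]
tr 305 [345.23 217.61] [342 193   8  48] [(15.2, 2.1), (12.0, 24.6), (19.1, 24.6), (12.6, -19.9), (20.0, -19.9)]
tr 1480 [325.36 222.74] [312 196  28  55] [(-2.7, -2.7), (-14.5, 21.8), (10.2, 21.9), (-14.9, -29.6), (10.9, -29.6)]
mark 267 [296.07 165.97] [291 152  11  29] [(-28.1, 49.0), (-32.4, 61.2), (-22.9, 61.1), (-32.7, 35.8), (-23.1, 35.7)]
ptr 167 [412.01 186.02] [410 164   5  46] [(74.0, 32.3), (71.3, 51.9), (75.8, 52.0), (73.3, 10.5), (78.0, 10.5)]
red 11 [402.55 204.64] [398 204   9   4] [(60.3, 20.8), (56.4, 21.3), (64.0, 21.4), (56.6, 17.9), (64.2, 18.0)]
red 383 [416.79 229.49] [409 217  17  27] [(73.9, -0.3), (66.4, 10.4), (81.2, 10.5), (68.0, -13.1), (83.1, -13.2)]
red2 9 [406.56 205.11] [404 204   5   4] [(63.7, 20.5), (61.5, 21.4), (65.7, 21.4), (61.7, 18.0), (65.9, 18.1)]
stop/cheek corners [(96.9, 46.0), (104.6, -46.5), (-53.7, -45.7), (-54.9, 45.4)]
```

```bash
python3 -m pendant '[[[0.15,0.04,-2],0],[[0,0,-2],0],[[0,0,-2],0],[[0,0,-2],0],[[0,0,-2],0],[[0,0,-1.5],0],[[0,0,-1.2],0],[[0,0,-1.0],0],[[0,0,-0.6],0],[[0,0,-0.4],0],[[0,0,0],0],[[0,0,0],0]]'
python3 -m pendant '[[[0,0,0],0],[[0,0,0],0],[[0,0,0],0],[[0,0,0],0],[[0,0,0],0],[[0,0,0],0],[[0,0,0],0],[[0,0,0],0]]' 0.3 25
```

```text
time_s: 3.2
ee_pos: [0.5737, -0.1506, 0.0233]
eef_rot: [3.141, 0.0, 1.817]
force: [0.4, -0.0, 0.2]
grip_width: 0.0659
grip_force: 0.0
time_s: 3.87
ee_pos: [0.5739, -0.1506, 0.0231]
eef_rot: [3.141, 0.0, 1.817]
force: [2.5, 0.5, 0.2]
grip_width: 0.0295
grip_force: 25.0
```

Run:
```python
from station import ctrl
import cv2,numpy as np
a=ctrl.camera("wrist")["color"];b=ctrl.camera("top")["color"];s=ctrl.camera("side")["color"]
o=np.zeros((600,800,3),np.uint8)
o[:360,:480]=cv2.resize(a,(480,360));o[:320,480:800]=cv2.resize(b[160:260,320:420],(320,320),interpolation=2)
o[360:600,:400]=cv2.resize(s[170:260,230:380],(400,240),interpolation=2)
cv2.imwrite("pics/g1.png",o[:,:,::-1])
```

```text
(no output)
```

View pics/g1.png

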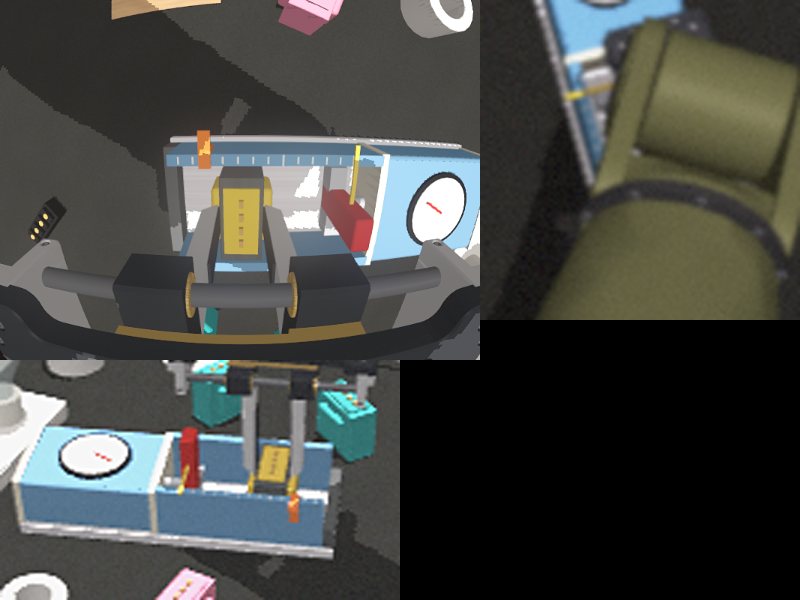

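Run:
```python
from station import ctrl
from h import *
import cv2
c=ctrl.camera("wrist");o=ctrl.get_obs();e=o["ee_pos"];print(e,gx(e),o["grip_width"],o["grip_force"])
def wp(p):
    T=c["camera_from_world"];q=T[:3,:3]@p+T[:3,3];r=np.hypot(q[0],q[1]);th=np.arctan2(r,q[2]);K=c["intrinsics"]
    return np.array([K[0,2]+K[0,0]*th*q[0]/r,K[1,2]+K[1,1]*th*q[1]/r])
im=cv2.resize(c["color"][200:440,200:460][:,:,::-1].copy(),None,fx=3,fy=2.5,interpolation=2)
def dot(p,col):
    u=(wp(p)-[200,200])*[3,2.5];cv2.circle(im,tuple(int(v) for v in u),4,col,-1)
for sx in(-1,1):
  for sy in(-1,1):
    dot(np.array([e[0],e[1],e[2]])+X*sx*(o["grip_width"]/2)+Y*sy*.008+[0,0,.05],(0,0,255))
    dot(np.array([e[0],e[1],.054])+X*sx*.022+Y*sy*.021,(255,0,0))
    dot(np.array([e[0],e[1],.064])+X*sx*.015+Y*sy*.032,(0,255,0))
cv2.imwrite("pics/g2.png",im)
```

```text
[ 0.57381006 -0.15062329  0.02310912] (-3.1, -0.3) 0.02949079752340552 25.03698706626892
```

View pics/g2.png

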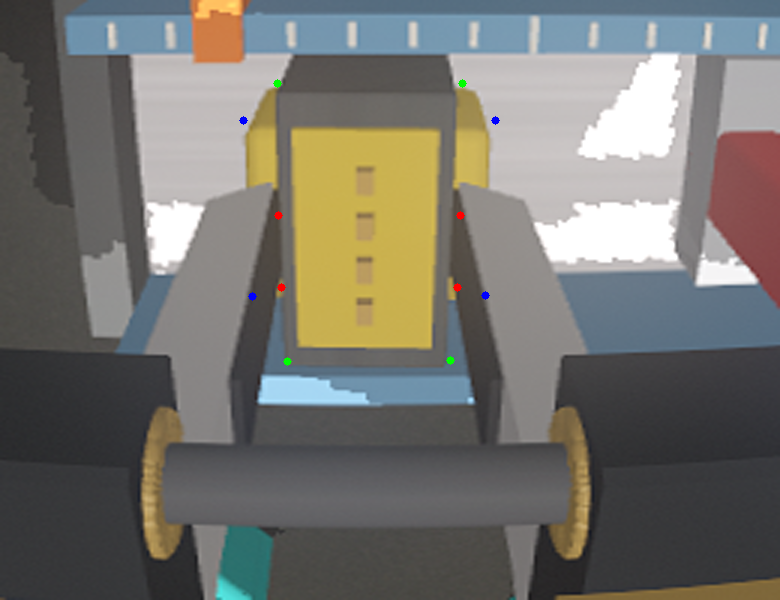

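The fingers are centred on the transformer, although the opening reads less than the coil depth. I'll do a small test lift.

```bash
python3 -m pendant '[[[0,0,0.3],0],[[0,0,0.4],0],[[0,0,0.4],0],[[0,0,0.4],0],[[0,0,0.5],0],[[0,0,0],0],[[0,0,0],0],[[0,0,0],0]]'
python3 - <<'E'
from station import ctrl
import cv2,numpy as np
a=ctrl.camera("wrist")["color"];s=ctrl.camera("side")["color"]
o=np.zeros((480,800,3),np.uint8)
o[:300,:400]=cv2.resize(a[200:440,160:480],(400,300));o[:,400:]=cv2.resize(s[160:250,280:355],(400,480),interpolation=2)
cv2.imwrite("pics/g3.png",o[:,:,::-1]);print(ctrl.get_obs()["force"])
E
```

```text
time_s: 4.73
ee_pos: [0.5733, -0.1506, 0.0427]
eef_rot: [-3.141, -0.0, 1.817]
force: [-0.0, -0.2, -6.6]
grip_width: 0.0297
grip_force: 25.0
[-0.42242102  0.20532921 -6.25867281]
```

View pics/g3.png

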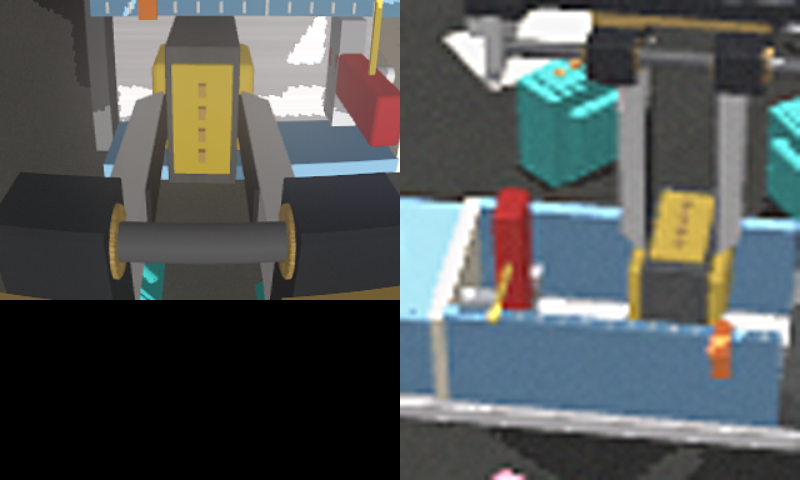

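```bash
python3 -m pendant '[[[0,0,0.8],0],[[0,0,1.6],0],[[0,0,2.0],0],[[0,0,2.0],0],[[0,0,2.0],0],[[0,0,2.0],0],[[0,0,1.4],0],[[0,0,0.6],0],[[-0.8,0.6,0],0.05],[[-1.6,1.3,0],0.1],[[-1.6,1.3,0],0.1],[[-1.6,1.3,0],0.1],[[-1.6,1.3,0],0.1],[[-1.6,1.3,0],0.1],[[-1.6,1.3,0],0.1],[[-1.6,1.3,0],0.1],[[-1.6,1.3,0],0.1],[[-1.6,1.3,0],0.1],[[-0.8,0.6,0],0.1],[[0,0,0],0.05]]'
python3 -m pendant '[[[0,0,-1.0],0],[[0,0,-2.0],0],[[0,0,-2.4],0],[[0,0,-2.4],0],[[0,0,-2.4],0],[[0,0,-1.8],0],[[0,0,-1.2],0],[[0,0,-0.6],0],[[0,0,0],0],[[0,0,0],0]]'
```

```text
time_s: 6.5
ee_pos: [0.4119, -0.0205, 0.1669]
eef_rot: [3.141, -0.0, 2.924]
force: [-0.1, -0.1, -5.5]
grip_width: 0.0297
grip_force: 25.0
time_s: 7.33
ee_pos: [0.4136, -0.0217, 0.0289]
eef_rot: [-3.142, -0.0, 2.916]
force: [0.1, 0.2, -6.1]
grip_width: 0.0293
grip_force: 25.0
```

```bash
python3 -m pendant '[[[0,0,-0.5],0],[[0,0,-0.4],0],[[0,0,-0.3],0],[[0,0,-0.2],0],[[0,0,-0.12],0],[[0,0,-0.06],0],[[0,0,0],0],[[0,0,0],0]]'
```

```text
time_s: 8.0
ee_pos: [0.4135, -0.0216, 0.0132]
eef_rot: [-3.142, 0.0, 2.917]
force: [-0.6, 0.6, -5.1]
grip_width: 0.0293
grip_force: 25.0
```

```bash
python3 -m pendant '[[[0,0,-0.08],0],[[0,0,-0.06],0],[[0,0,0],0],[[0,0,0],0]]'
python3 -m pendant '[[[0,0,0],0],[[0,0,0],0],[[0,0,0],0],[[0,0,0],0],[[0,0,0.5],0],[[0,0,1.0],0],[[0,0,2.0],0],[[0,0,2.0],0],[[0,0,2.0],0],[[0,0,1.0],0],[[0,0,0],0]]' 0.7
python3 -m pendant '[[[0,0,0],-0.06],[[0,0,0],-0.12],[[0,0,0],-0.12],[[0,0,0],-0.12],[[0,0,0],-0.12],[[0,0,0],-0.12],[[0,0,0],-0.12],[[0,0,0],-0.12],[[0,0,0],-0.12],[[0,0,0],-0.12],[[0,0,0],-0.12],[[0,0,0],-0.12],[[0,0,0],-0.12],[[0,0,0],-0.071],[[0,0,0],0],[[0,0,0],0]]' 1.0
python3 - <<'E'
from station import ctrl
from h import *
import cv2,pickle
c=ctrl.camera("wrist");t=ctrl.camera("top");pickle.dump(c,open("w2.pkl","wb"))
e=ctrl.get_obs()["ee_pos"];print(e,ctrl.get_obs()["eef_rot"])
bl,m=blobs(c,(20,90,60),(34,255,255),(150,100,500,400),60)
for b in bl: print(b[0],b[1],b[3],wz(c,b[1],.052))
bl,_=blobs(t,(20,100,90),(34,255,255),(280,250,400,400),20)
for b in bl: print("top",b[0],b[1],b[3],onz(t,b[1],.05))
cv2.imwrite("pics/w2.png",c["color"][:,:,::-1])
E
```

```text
time_s: 8.33
ee_pos: [0.4138, -0.0214, 0.0128]
eef_rot: [3.141, 0.001, 2.917]
force: [-9.6, 4.1, 18.2]
grip_width: 0.0298
grip_force: 25.0
time_s: 9.25
ee_pos: [0.4146, -0.0218, 0.0989]
eef_rot: [3.141, 0.004, 2.917]
force: [-0.4, 0.2, 0.0]
grip_width: 0.066
grip_force: 0.0
time_s: 10.58
ee_pos: [0.4132, -0.0216, 0.0962]
eef_rot: [-3.141, 0.0, 1.348]
force: [-0.1, 0.3, 0.7]
grip_width: 0.094
grip_force: 0.0
[ 0.41330006 -0.02160785  0.09635295] [-3.14114032e+00  5.18242075e-05  1.34836735e+00]
999 [323.2  210.51] ((324.0, 210.0), (18.0, 56.0), 90.0) [0.41909136 0.00120948 0.052     ]
2295 [323.25 242.73] ((323.4999694824219, 242.5), (68.99998474121094, 32.99999237060547), -0.0) [ 0.41384455 -0.02235342  0.052     ]
208 [323.25 262.48] ((323.0, 262.5), (3.0, 52.0), 90.0) [ 0.41046624 -0.03743513  0.052     ]
```

View pics/w2.png

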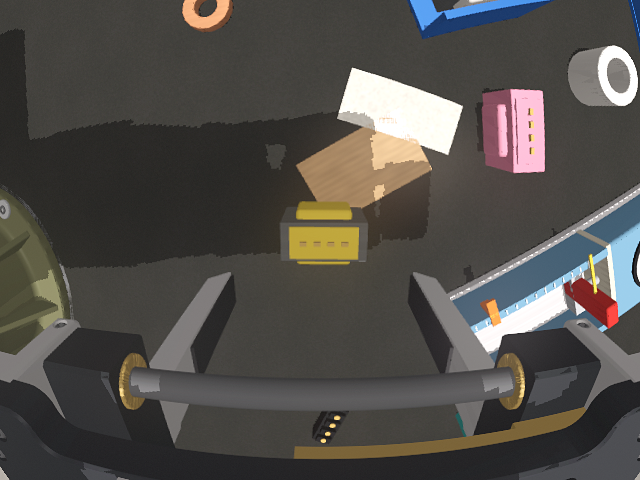

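The wrist view shows the transformer standing squarely between the open fingers, with its top centred at (323,243) and its ends facing the pads. I'll descend and grip it by the ends.

```bash
python3 -m pendant '[[[0,0,-0.8],0],[[0,0,-1.6],0],[[0,0,-1.8],0],[[0,0,-1.6],0],[[0,0,-1.0],0],[[0,0,-0.5],0],[[0,0,-0.3],0],[[0,0,0],0],[[0,0,0],0]]'
python3 -m pendant '[[[0,0,0],0],[[0,0,0],0],[[0,0,0],0],[[0,0,0],0],[[0,0,0],0],[[0,0,0],0],[[0,0,0],0]]' 0.6 25
python3 -m pendant '[[[0,0,0.3],0],[[0,0,0.6],0],[[0,0,1.2],0],[[0,0,2],0],[[0,0,2],0],[[0,0,2],0],[[0,0,2],0],[[0,0,2],0],[[0,0,1.5],0],[[0,0,0.7],0],[[0,0,0],0],[[0,0,0],0]]'
```

```text
time_s: 11.43
ee_pos: [0.4137, -0.0216, 0.0209]
eef_rot: [3.141, -0.0, 1.346]
force: [0.6, 0.4, 0.2]
grip_width: 0.0939
grip_force: 0.0
time_s: 12.02
ee_pos: [0.4134, -0.0216, 0.0207]
eef_rot: [3.142, 0.0, 1.346]
force: [0.1, -0.3, 0.9]
grip_width: 0.0565
grip_force: 0.0
time_s: 13.02
ee_pos: [0.4133, -0.0216, 0.1633]
eef_rot: [-3.142, 0.0, 1.346]
force: [-0.5, 0.8, -0.4]
grip_width: 0.0566
grip_force: 0.0
```

Nothing was gripped, because the fingers stopped at 56 mm without contact. The width reading seems to be about 14 mm below the real gap. I'll check the transformer's position and then close further.

```bash
python3 - <<'E'
from station import ctrl
from h import *
import cv2
c=ctrl.camera("wrist")
bl,m=blobs(c,(20,90,60),(34,255,255),(150,100,500,400),60)
for b in bl: print(b[0],b[1],b[3],wz(c,b[1],.052))
h=cv2.cvtColor(c["color"],cv2.COLOR_RGB2HSV)
o=np.hstack([cv2.resize(c["color"][150:400,200:450],(500,500))]);cv2.imwrite("pics/w3.png",o[:,:,::-1])
E
python3 -m pendant '[[[0,0,-1.0],0],[[0,0,-2],0],[[0,0,-2.5],0],[[0,0,-2.5],0],[[0,0,-2.5],0],[[0,0,-1.8],0],[[0,0,-1.1],0],[[0,0,-0.6],0],[[0,0,-0.3],0],[[0,0,0],0],[[0,0,0],0]]' 1.0
python3 -m pendant '[[[0,0,0],0],[[0,0,0],0],[[0,0,0],0],[[0,0,0],0],[[0,0,0],0],[[0,0,0],0],[[0,0,0],0],[[0,0,0],0],[[0,0,0],0]]' 0.4 25
```

```text
626 [322.8  194.69] ((323.0, 194.5), (13.0, 46.0), 90.0) [4.19032506e-01 2.32191743e-04 5.20000000e-02]
1514 [322.93 219.87] ((323.0, 220.0), (26.0, 56.0), 90.0) [ 0.41401376 -0.02236996  0.052     ]
215 [322.99 236.93] ((323.0, 237.0), (4.0, 44.0), 90.0) [ 0.41049309 -0.038118    0.052     ]
223 [195.31 380.17] ((196.51272583007812, 379.1826171875), (13.056390762329102, 41.10723114013672), 17.818889617919922) [ 0.22845365 -0.17434318  0.052     ]
111 [450.41 389.29] ((449.5, 385.5), (27.0, 7.0), 90.0) [ 0.51553273 -0.25526058  0.052     ]
time_s: 13.98
ee_pos: [0.4136, -0.0217, 0.0209]
eef_rot: [3.141, -0.0, 1.346]
force: [0.1, -0.8, -0.1]
grip_width: 0.0938
grip_force: 0.0
time_s: 14.73
ee_pos: [0.4134, -0.0216, 0.0206]
eef_rot: [-3.142, 0.0, 1.346]
force: [0.6, 0.9, -0.0]
grip_width: 0.0389
grip_force: 0.0
```

View pics/w3.png

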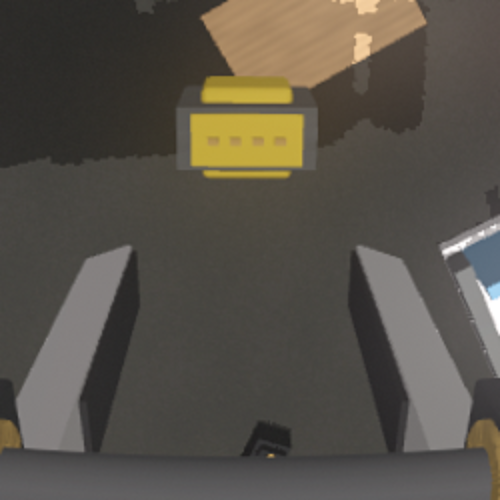

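The fingers closed over nothing at a TCP height of 0.02, so the real fingertips seem to sit well above the reported TCP. Earlier they gripped the core above the coil, which fits the 30 mm reading. I'll measure the fingertip height from the saved wrist picture and a side view.

Run:
```python
from station import ctrl
from h import *
import cv2,pickle
np.set_printoptions(precision=3,suppress=True)
c=pickle.load(open("w2.pkl","rb"));e=np.array([.4133,-.0216,.0963]);yaw=1.348
def wp(c,p):
    T=c["camera_from_world"];q=T[:3,:3]@p+T[:3,3];r=np.hypot(q[0],q[1]);th=np.arctan2(r,q[2]);K=c["intrinsics"]
    return np.array([K[0,2]+K[0,0]*th*q[0]/r,K[1,2]+K[1,1]*th*q[1]/r])
ty=np.array([np.sin(yaw),-np.cos(yaw),0]);tx=np.array([np.cos(yaw),np.sin(yaw),0])
for dz in(0,.02,.03,.035,.04,.05):
    print(dz,[wp(c,e+ty*sy*.047+tx*sx*.008+[0,0,dz]).round(0) for sy in(-1,1) for sx in(-1,1)])
s=ctrl.camera("side");t=ctrl.camera("wrist");o=ctrl.get_obs();e=o["ee_pos"]
print(e,"side proj tip",proj(s,e),proj(s,e+[0,0,.035]))
cv2.imwrite("pics/last.png",np.hstack([cv2.resize(s["color"][200:320,300:420],(400,400),interpolation=2),cv2.resize(t["color"][150:400,200:450],(400,400))])[:,:,::-1])
```

```text
0 [array([248., 275.]), array([247., 251.]), array([397., 275.]), array([398., 251.])]
0.02 [array([242., 288.]), array([240., 263.]), array([403., 289.]), array([405., 263.])]
0.03 [array([239., 296.]), array([236., 269.]), array([406., 296.]), array([409., 270.])]
0.035 [array([237., 300.]), array([234., 273.]), array([408., 300.]), array([411., 273.])]
0.04 [array([235., 304.]), array([232., 277.]), array([410., 304.]), array([413., 277.])]
0.05 [array([231., 313.]), array([228., 285.]), array([414., 313.]), array([418., 285.])]
[ 0.413 -0.022  0.021] side proj tip [379.073 274.838] [380.264 263.348]
```

View pics/last.png

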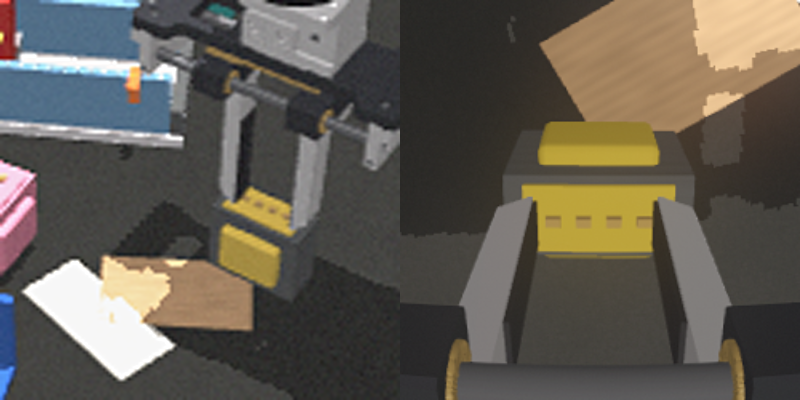

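This confirms it: the fingertips are about 37 mm above the reported TCP, so tip z = ee_z + 0.037. The transformer is still upright and undisturbed. I'll open, descend 4 cm more and grip the ends.

```bash
python3 -m pendant '[[[0,0,0.3],0],[[0,0,0],0],[[0,0,0],0],[[0,0,0],0],[[0,0,0],0],[[0,0,0],0],[[0,0,0],0],[[0,0,-0.5],0],[[0,0,-0.8],0],[[0,0,-0.8],0],[[0,0,-0.8],0],[[0,0,-0.6],0],[[0,0,-0.4],0],[[0,0,-0.2],0],[[0,0,0],0]]' 1.0
python3 -m pendant '[[[0,0,0],0],[[0,0,0],0],[[0,0,0],0],[[0,0,0],0],[[0,0,0],0],[[0,0,0],0],[[0,0,0],0],[[0,0,0],0]]' 0.55 25
```

```text
time_s: 16.08
ee_pos: [0.4132, -0.0216, -0.0178]
eef_rot: [-3.141, 0.0, 1.346]
force: [0.2, -0.5, 0.2]
grip_width: 0.0943
grip_force: 0.0
time_s: 16.75
ee_pos: [0.4138, -0.0217, -0.0171]
eef_rot: [3.141, -0.0, 1.346]
force: [2.7, -0.4, 3.0]
grip_width: 0.0641
grip_force: 25.0
```

```bash
python3 -m pendant '[[[0,0,0.3],0],[[0,0,0.6],0],[[0,0,1.2],0],[[0,0,2],0],[[0,0,2],0],[[0,0,2],0],[[0,0,2],0],[[0,0,2],0],[[0,0,1.5],0],[[0,0,0.8],0],[[0,0,0.3],0],[[0,0,0],0]]'
python3 -m pendant '[[[0.6,1.0,0],0.01],[[1.2,1.9,0],0.03],[[1.2,1.9,0],0.03],[[1.2,1.9,0],0.03],[[1.2,1.9,0],0.03],[[1.2,1.9,0],0.03],[[1.2,1.9,0],0.03],[[1.2,1.9,0],0.03],[[1.2,1.9,0],0.03],[[1.2,1.9,0],0.03],[[1.2,1.9,0],0.03],[[1.2,1.9,0],0.03],[[0.9,1.4,0],0.02],[[0.6,0.6,0],0],[[0,0,0],0],[[0,0,0],0]]'
python3 - <<'E'
from station import ctrl
from h import *
import pickle
np.set_printoptions(precision=4,suppress=True)
c=ctrl.camera("wrist");pickle.dump(c,open("w4.pkl","wb"))
o=ctrl.get_obs();e=o["ee_pos"];print(e,o["eef_rot"],o["grip_width"],o["force"])
bl,m=blobs(c,(45,80,30),(75,255,255),(0,0,640,480),40)
for b in bl: print("green",b[0],b[1],b[2])
h=cv2.cvtColor(c["color"],cv2.COLOR_RGB2HSV)
mb=cv2.inRange(h,np.array((105,130,30)),np.array((125,255,255)))
for r in range(100,260,16):
    q="".join("B" if mb[r,x] else "G" if m[r,x] else "." if h[r,x,2]<90 else "y" if (20<h[r,x,0]<34 and h[r,x,1]>90) else "w" for x in range(100,560,4));print(r,q)
E
```

```text
time_s: 17.75
ee_pos: [0.4132, -0.0216, 0.1296]
eef_rot: [-3.141, 0.0, 1.346]
force: [-0.9, 0.2, -6.2]
grip_width: 0.0642
grip_force: 25.0
time_s: 19.08
ee_pos: [0.5659, 0.2168, 0.1284]
eef_rot: [-3.14, 0.001, 1.705]
force: [-0.4, -0.1, -6.8]
grip_width: 0.0635
grip_force: 25.0
[0.5659 0.2165 0.1289] [-3.14    0.0005  1.7049] 0.06382930240508393 [ 0.4342 -0.7161 -5.9966]
green 3805 [325.21 222.53] [278 203  96  41]
100 wwwwwwwwwwwwwwwwwwwwwwwwwwwwwwwwwwwwwwwwwwwwwwwwwwwwwwwwwwwwwwwwwwwwwwwwwwwwwwwwwwwwwwwwwwwwwwwwwwwwwwwwwwwwwwwwwww
116 wwwwwwwwwwwwwwwwwwwwwwwwwwwwwwwwwwwwwwwwwwwwwwwwwwwwwwwwwwwwwwwwwwwwwwwwwwwwwwwwwwwww.wwwwwwwwwwwwwwwwwwwwwwwwwwwww
132 wwwwwwwwwwwwwwwwwwwwwwwwwwwwwwwwwwwwwwwwwwwwwBBBBBwwwwwwwwwwwwwwBBBBBBBwwwwwwwwwwwwwwwwwwwwwwwwwwwwwwwwwwwwwwwwwwww
148 wwwwwwww..wwww.............................BBBwwwwwwwwwwwwwwwwwwwwwBBBwwwwwwwwwwwwwwwwwwwwwwwwwwwwwwwwwwwwwwwwwwwww
164 ...........................................wBBwwwwwwwwwwwwwwwwwwwwwBBBw...ww......wwwwwwwwwwwwwwwwwwwwwwwwwwwwwwwBB
180 ...........................................BBBBBBBwwwwwwwwwwwwwwBBBBBBw...w........wwwwwwwwwwwwwwwwwwwwwwwwwwwwwBBB
196 ........................................wBBBBBBBBBBBBBBBBBBBBBBBBBBBBBBBB.w.......wwwwwwwwwwwwwwwwwwwwwwwwwwwwwBBBB
212 ..wwwwwwww.................................BwGGGGGGGGGGGGGGGGGGGGGGGGB.............wwwwwwwwwwwwwwwwwwwwwwwwwwwBBBBB
228 ..wwww.wwww................................BBGGGGGGGGGGGGGGGGGGGGGGGGB....www....wwwwwwwwwwwwwwwwwwwwwwwwwwwwBBBBBB
244 ...........................................wBBBBBBBBBBBBBBBBBBBBBBBBBBwwwwwwwwwwwwwwwwwwwwwwwwwwwwwwwwwwwwwwBBBBBBB
```

Run:
```python
from h import *
import pickle
np.set_printoptions(precision=4,suppress=True)
c=pickle.load(open("w4.pkl","rb"));T=c["camera_from_world"];print("cam",-T[:3,:3].T@T[:3,3])
h=cv2.cvtColor(c["color"],cv2.COLOR_RGB2HSV)
m=cv2.inRange(h,np.array((45,80,30)),np.array((75,255,255)))
tp=[];bt=[]
for x in range(286,368,4):
    r=np.flatnonzero(m[:,x]);tp.append(wz(c,(x,r.min()-.5),.008)[:2]);bt.append(wz(c,(x,r.max()+.5),.066)[:2])
for n,p in(("card +25 edge",tp),("wall -27 edge",bt)):
    p=np.array(p,np.float32);f=cv2.fitLine(p,cv2.DIST_HUBER,0,.001,.001).ravel();a=np.arctan2(f[1],f[0]);a=(a+1.57)%np.pi-1.57
    print(n,a,"centre y at x=.567:",f[3]+(.567-f[2])*np.tan(a))
for r in(208,216,224,232,238):
    q=np.flatnonzero(m[r]);print(r,wz(c,(q.min()-.5,r),.008),wz(c,(q.max()+.5,r),.008))
for x in(300,325,350): print(x,[(r,*h[r,x]) for r in range(176,204,2)],[(r,*h[r,x]) for r in range(240,256,2)])
```

```text
cam [0.5542 0.2994 0.3427]
card +25 edge 0.13578367 centre y at x=.567: 0.2308342
wall -27 edge 0.13563144 centre y at x=.567: 0.21077478
208 [0.5234 0.2197 0.008 ] [0.6107 0.2317 0.008 ]
216 [0.5242 0.2121 0.008 ] [0.612  0.2241 0.008 ]
224 [0.525  0.2045 0.008 ] [0.6133 0.2165 0.008 ]
232 [0.5258 0.1967 0.008 ] [0.6146 0.2088 0.008 ]
238 [0.5273 0.1909 0.008 ] [0.6147 0.2028 0.008 ]
300 [(176, np.uint8(116), np.uint8(13), np.uint8(135)), (178, np.uint8(15), np.uint8(15), np.uint8(199)), (180, np.uint8(14), np.uint8(18), np.uint8(211)), (182, np.uint8(112), np.uint8(52), np.uint8(187)), (184, np.uint8(109), np.uint8(143), np.uint8(162)), (186, np.uint8(109), np.uint8(138), np.uint8(163)), (188, np.uint8(110), np.uint8(136), np.uint8(163)), (190, np.uint8(109), np.uint8(135), np.uint8(164)), (192, np.uint8(109), np.uint8(137), np.uint8(162)), (194, np.uint8(109), np.uint8(144), np.uint8(184)), (196, np.uint8(107), np.uint8(148), np.uint8(210)), (198, np.uint8(107), np.uint8(150), np.uint8(208)), (200, np.uint8(108), np.uint8(149), np.uint8(210)), (202, np.uint8(93), np.uint8(117), np
[... 1989 characters left out ...]
 np.uint8(135), np.uint8(162)), (194, np.uint8(109), np.uint8(144), np.uint8(183)), (196, np.uint8(108), np.uint8(146), np.uint8(211)), (198, np.uint8(108), np.uint8(147), np.uint8(210)), (200, np.uint8(108), np.uint8(149), np.uint8(211)), (202, np.uint8(93), np.uint8(116), np.uint8(171))] [(240, np.uint8(65), np.uint8(114), np.uint8(174)), (242, np.uint8(65), np.uint8(112), np.uint8(175)), (244, np.uint8(109), np.uint8(157), np.uint8(215)), (246, np.uint8(24), np.uint8(147), np.uint8(181)), (248, np.uint8(24), np.uint8(158), np.uint8(184)), (250, np.uint8(24), np.uint8(157), np.uint8(185)), (252, np.uint8(24), np.uint8(156), np.uint8(186)), (254, np.uint8(24), np.uint8(160), np.uint8(187))]
```

Run:
```python
from h import *
import pickle
np.set_printoptions(precision=4,suppress=True)
c=pickle.load(open("w4.pkl","rb"))
a=.1357;u=np.array([np.cos(a),np.sin(a),0]);v=np.array([-u[1],u[0],0])
for r,z in((193,.066),(202,.066),(243.2,.008)):
    print(r,[ (wz(c,(x,r),z)@v).round(4) for x in(300,325,350)])
e=np.array([.5659,.2166,0]);print("tool",e@v,e@u)
print("card x ends",[[(wz(c,(q,r),.008)@u).round(4) for q in(np.flatnonzero(m)[[0,-1]]+[-.5,.5])] for r in(210,220,230) for m in[cv2.inRange(cv2.cvtColor(c["color"],cv2.COLOR_RGB2HSV),np.array((45,80,30)),np.array((75,255,255)))[r]]])
# held transformer top centre: yellow
bl,_=blobs(c,(20,90,60),(34,255,255),(230,244,420,400),60)
for b in bl: print(b[0],b[1],b[2],wz(c,b[1],.1469+.054-.001)@v,wz(c,b[1],.1469+.053)@u)
```

```text
193 [np.float64(0.1714), np.float64(0.1714), np.float64(0.1714)]
202 [np.float64(0.1645), np.float64(0.1644), np.float64(0.1645)]
243.2 [np.float64(0.1127), np.float64(0.1127), np.float64(0.1126)]
tool 0.1380516051224659 0.590000105358559
card x ends [[np.float64(0.5483), np.float64(0.6365)], [np.float64(0.548), np.float64(0.6368)], [np.float64(0.5476), np.float64(0.6371)]]
3120 [321.55 264.05] [276 246  92  36] 0.1661446590632662 0.5893740691481367
5504 [321.57 320.7 ] [263 297 118  49] 0.13927879002868992 0.5893645650719929
```

The lane centre is within 1 mm of the tool and the yaw matches. I'll lower it in.

```bash
python3 -m pendant '[[[0.25,0,-0.5],0],[[0,0,-1.2],0],[[0,0,-1.2],0],[[0,0,-1.2],0],[[0,0,-1.2],0],[[0,0,-1.0],0],[[0,0,-1.0],0],[[0,0,-1.0],0],[[0,0,-1.0],0],[[0,0,-1.0],0],[[0,0,-0.8],0],[[0,0,-0.7],0],[[0,0,-0.6],0],[[0,0,-0.5],0],[[0,0,-0.3],0],[[0,0,0],0],[[0,0,0],0]]'
python3 -m pendant '[[[0,0,-0.1],0],[[0,0,-0.1],0],[[0,0,-0.1],0],[[0,0,-0.1],0],[[0,0,0],0],[[0,0,0],0]]'
```

```text
time_s: 20.55
ee_pos: [0.5691, 0.2174, -0.0022]
eef_rot: [3.141, -0.0, 1.706]
force: [0.4, -0.2, -6.8]
grip_width: 0.0636
grip_force: 25.0
time_s: 21.05
ee_pos: [0.5689, 0.2173, -0.0064]
eef_rot: [-3.141, 0.0, 1.706]
force: [0.3, -0.6, -6.4]
grip_width: 0.0638
grip_force: 25.0
```

```bash
python3 -m pendant '[[[0,0,-0.1],0],[[0,0,-0.08],0],[[0,0,-0.05],0],[[0,0,-0.03],0],[[0,0,0],0],[[0,0,0],0]]'
```

```text
time_s: 21.55
ee_pos: [0.569, 0.2174, -0.0089]
eef_rot: [3.142, 0.0, 1.706]
force: [-0.2, 0.8, -6.7]
grip_width: 0.0634
grip_force: 25.0
```

```bash
python3 -m pendant '[[[0,0,-0.05],0],[[0,0,-0.05],0],[[0,0,-0.05],0],[[0,0,0],0],[[0,0,0],0]]'
```

```text
time_s: 21.97
ee_pos: [0.569, 0.2174, -0.0091]
eef_rot: [3.141, -0.0, 1.706]
force: [-7.6, -2.5, 9.9]
grip_width: 0.0635
grip_force: 25.0
```

Seated. I'll release, lift out, and check the placement while moving to the handle.

```bash
python3 -m pendant '[[[0,0,0],0],[[0,0,0],0],[[0,0,0],0],[[0,0,0],0],[[0,0,0.4],0],[[0,0,0.8],0],[[0,0,1.5],0],[[0,0,2],0],[[0,0,2],0],[[0,0,2],0],[[0,0,2],0],[[0,0,2],0],[[0,0,1.2],0],[[0,0,0],0]]' 0.82
python3 -m pendant '[[[0.3,-1.2,0],0],[[0.5,-2.3,0],0.008],[[0.5,-2.3,0],0.008],[[0.5,-2.3,0],0.008],[[0.5,-2.3,0],0.008],[[0.5,-2.3,0],0.008],[[0.5,-2.3,0],0.008],[[0.5,-2.3,0],0.008],[[0.5,-2.3,0],0.008],[[0.5,-2.3,0],0.008],[[0.5,-2.3,0],0.008],[[0.5,-2.3,0],0.008],[[0.5,-2.3,0],0.008],[[0.5,-2.3,0],0.008],[[0.5,-2.3,0],0.008],[[0.5,-1.5,0],0.007],[[0,0,0],0],[[0,0,0],0]]' 0.4
python3 - <<'E'
from station import ctrl
from h import *
import pickle
np.set_printoptions(precision=4,suppress=True)
t=ctrl.camera("top");w=ctrl.camera("wrist");s=ctrl.camera("side");pickle.dump((t,w,s),open("c5.pkl","wb"))
e=ctrl.get_obs()["ee_pos"];print(e,gx(e))
for b in blobs(t,(20,100,90),(34,255,255),(195,190,245,255),15)[0]: print("top yellow",b[0],b[1],b[3],onz(t,b[1],.055))
for b in blobs(s,(20,100,60),(34,255,255),(220,280,330,370),15)[0]: print("side yellow",b[0],b[1],b[2])
print("side expected top/bottom",proj(s,np.array([.569,.2174,.062])),proj(s,np.array([.569,.2174,.008])))
for b in blobs(w,(0,130,60),(5,255,255),(250,150,420,330))[0]: 
    x,y,ww,hh=b[2];print("red",b[0],b[1],b[2],[gx(wz(w,p,.092)) for p in((x,y),(x+ww,y),(x,y+hh),(x+ww,y+hh))])
for b in blobs(w,(20,90,80),(35,255,255),(200,100,420,300))[0]: print("ptr",b[0],b[1],b[2],gx(wz(w,b[1],.064)))
for b in blobs(w,(6,130,100),(17,255,255),(120,100,330,300))[0]: print("mark",b[0],b[1],b[2],gx(wz(w,b[1],.064)))
E
```

```text
time_s: 23.13
ee_pos: [0.5701, 0.2178, 0.1318]
eef_rot: [3.137, -0.001, 1.706]
force: [-0.1, 0.0, 0.0]
grip_width: 0.0771
grip_force: 0.0
time_s: 24.63
ee_pos: [0.6461, -0.1325, 0.1268]
eef_rot: [-3.14, -0.001, 1.823]
force: [-1.0, 0.3, 0.6]
grip_width: 0.0375
grip_force: 0.0
[ 0.6466 -0.1308  0.128 ] (72.3, 1.2)
top yellow 420 [217.93 222.11] ((217.86997985839844, 221.58999633789062), (22.627416610717773, 20.223255157470703), 81.8698959350586) [0.568  0.2178 0.055 ]
side yellow 277 [263.95 320.38] [250 313  29  15]
side expected top/bottom [264.5181 321.3921] [266.9743 339.1048]
red 8 [331.75 217.25] [330 215   4   5] [(76.6, 23.3), (79.3, 23.3), (76.6, 19.7), (79.4, 19.8)]
red 6 [418.   226.83] [417 226   3   3] [(138.7, 16.1), (141.0, 16.1), (138.9, 13.9), (141.1, 13.9)]
red 491 [325.52 246.15] [317 232  19  31] [(67.6, 11.0), (80.9, 11.1), (67.7, -12.2), (81.4, -12.1)]
ptr 219 [325.67 195.06] [324 169   5  54] (73.8, 32.1)
mark 343 [196.95 174.03] [190 159  20  32] (-26.5, 49.2)
```

The transformer stands in the green lane, centred at (0.568, 0.218) and upright. Next is the handle.

```bash
python3 -m pendant '[[[0.2,-0.1,-1],0],[[0,0,-1.8],0],[[0,0,-1.8],0],[[0,0,-1.6],0],[[0,0,-1.4],0],[[0,0,-1.0],0],[[0,0,-0.8],0],[[0,0,-0.4],0],[[0,0,0],0],[[0,0,0],0]]'
python3 -m pendant '[[[0,0,0],0],[[0,0,0],0],[[0,0,0],0],[[0,0,0],0],[[0,0,0],0],[[0,0,0],0],[[0,0,0],0]]' 0.05 30
```

```text
time_s: 25.62
ee_pos: [0.6492, -0.1326, 0.031]
eef_rot: [3.141, 0.0, 1.825]
force: [-0.5, 0.1, -0.5]
grip_width: 0.0377
grip_force: 0.0
time_s: 26.2
ee_pos: [0.6493, -0.1326, 0.0309]
eef_rot: [3.141, 0.0, 1.825]
force: [1.9, 1.0, 2.9]
grip_width: 0.014
grip_force: 30.0
```

```bash
python3 -m pendant '[[[-0.24,-0.06,0],0],[[-0.485,-0.12,0],0],[[-0.485,-0.12,0],0],[[-0.485,-0.12,0],0],[[-0.485,-0.12,0],0],[[-0.485,-0.12,0],0],[[-0.485,-0.12,0],0],[[-0.485,-0.12,0],0],[[-0.485,-0.12,0],0],[[-0.485,-0.12,0],0],[[-0.485,-0.12,0],0],[[-0.485,-0.12,0],0],[[-0.485,-0.12,0],0],[[-0.485,-0.12,0],0],[[-0.485,-0.12,0],0],[[-0.485,-0.12,0],0],[[-0.485,-0.12,0],0],[[-0.485,-0.12,0],0],[[0,0,0],0],[[0,0,0],0]]'
cat > m.py <<'E'
from station import ctrl
from h import *
import pickle
w=ctrl.camera("wrist");t=ctrl.camera("top");s=ctrl.camera("side");pickle.dump((w,t,s),open("c6.pkl","wb"))
o=ctrl.get_obs();print(o["ee_pos"],gx(o["ee_pos"]),o["force"],o["grip_width"])
for b in blobs(w,(20,90,80),(35,255,255),(100,60,420,300),15)[0]:
    x,y,a,h=b[2];print("ptr",b[0],b[1],b[2],gx(wz(w,b[1],.064)))
for b in blobs(w,(6,130,100),(17,255,255),(120,60,420,300),15)[0]:
    x,y,a,h=b[2];print("mark",b[0],b[1],b[2],gx(wz(w,b[1],.064)))
for c,n,bx,f in((t,"top",(340,180,375,250),onz),(s,"side",(290,190,360,245),onz)):
    for k,lo,hi in(("ptr",(20,80,110),(35,255,255)),("mark",(5,130,130),(18,255,255))):
        for b in blobs(c,lo,hi,bx,5)[0]: print(n,k,b[0],b[1],b[2],gx(f(c,b[1],.064)))
E
python3 m.py
```

```text
time_s: 27.87
ee_pos: [0.5643, -0.154, 0.0309]
eef_rot: [3.14, 0.001, 1.825]
force: [8.2, -1.1, 3.6]
grip_width: 0.0135
grip_force: 30.0
[ 0.56444975 -0.15398124  0.03086094] (-13.0, -1.3) [ 7.63686021 -1.17114717  3.82903611] 0.013430137400149679
ptr 427 [321.98 224.95] [319 187   7  80] (-14.2, 32.9)
ptr 30 [290.93 198.4 ] [286 195  10   7] (-29.7, 46.5)
mark 305 [294.71 184.62] [286 169  18  30] (-27.8, 53.4)
mark 283 [294.55 209.06] [286 197  17  22] (-27.9, 41.1)
mark 44 [321.52 258.77] [318 248   8  20] (-14.2, 14.7)
top ptr 30 [371.8  189.63] [368 182   7  15] (59.6, -1.8)
top ptr 101 [364.7  211.42] [359 196  12  26] (15.1, 27.6)
side ptr 8 [339.75 223.5 ] [339 222   3   4] (-26.4, 48.8)
side mark 16 [334.69 215.75] [334 212   3   9] (-11.1, 20.7)
side mark 8 [339.62 220.62] [338 220   4   3] (-24.9, 37.9)
side mark 20 [339.95 227.15] [338 223   4   8] (-28.4, 62.3)
```

```bash
python3 -m pendant '[[[-0.4,-0.1,0],0],[[-0.4,-0.1,0],0],[[-0.3,-0.08,0],0],[[-0.15,-0.04,0],0],[[0,0,0],0],[[0,0,0],0]]'; python3 m.py | grep -v side
```

```text
time_s: 28.52
ee_pos: [0.552, -0.1571, 0.0309]
eef_rot: [3.14, 0.001, 1.825]
force: [8.7, -1.1, 3.3]
grip_width: 0.0139
grip_force: 30.0
[ 0.55211103 -0.15713289  0.0309173 ] (-25.8, -1.4) [ 8.67014449 -1.89957501  2.44299282] 0.013912529909764366
ptr 402 [321.97 226.55] [319 187   6  80] (-26.8, 32.1)
mark 489 [318.97 191.45] [312 169  17  50] (-28.5, 50.1)
mark 46 [321.37 258.72] [318 248   8  20] (-27.0, 14.7)
top ptr 15 [368.07 210.47] [366 206   5   9] (15.2, 19.6)
top ptr 53 [365.09 222.98] [361 216   8  12] (-10.7, 34.0)
```

Run:
```python
from h import *
import pickle
w,t,s=pickle.load(open("c6.pkl","rb"));h=cv2.cvtColor(w["color"],cv2.COLOR_RGB2HSV)
mm=cv2.inRange(h,np.array((4,120,80)),np.array((18,255,255)))[:,280:360];p=cv2.inRange(h,np.array((20,90,80)),np.array((35,255,255)))[:,280:360]
for r in range(168,232,5):
    a=np.flatnonzero(mm[r])+280;b=np.flatnonzero(p[r])+280
    f=lambda q:None if len(q)==0 else (q.min(),q.max(),gx(wz(w,((q.min()+q.max())/2,r),.064)))
    print(r,f(a),f(b))
```

```text
168 None None
173 (np.int64(311), np.int64(328), (-28.3, 59.3)) None
178 (np.int64(312), np.int64(327), (-28.3, 56.8)) None
183 (np.int64(312), np.int64(327), (-28.2, 54.3)) None
188 (np.int64(313), np.int64(327), (-28.0, 51.8)) (np.int64(312), np.int64(324), (-29.0, 51.8))
193 (np.int64(312), np.int64(327), (-28.2, 49.3)) (np.int64(320), np.int64(324), (-27.0, 49.3))
198 (np.int64(312), np.int64(327), (-28.2, 46.8)) (np.int64(320), np.int64(324), (-26.9, 46.8))
203 (np.int64(312), np.int64(326), (-28.4, 44.2)) (np.int64(320), np.int64(324), (-26.9, 44.2))
208 (np.int64(312), np.int64(326), (-28.4, 41.7)) (np.int64(320), np.int64(324), (-26.9, 41.7))
213 (np.int64(312), np.int64(326), (-28.4, 39.1)) (np.int64(320), np.int64(324), (-26.9, 39.1))
218 (np.int64(312), np.int64(326), (-28.4, 36.5)) (np.int64(320), np.int64(324), (-26.9, 36.5))
223 None (np.int64(320), np.int64(324), (-26.8, 33.9))
228 None (np.int64(320), np.int64(324), (-26.8, 31.3))
```

Another 1.4 mm is needed. I'll pull that, hold for about 1.6 s and check at the start of the hold.

```bash
python3 -m pendant '[[[-0.07,-0.02,0],0],[[-0.07,-0.02,0],0],[[0,0,0],0],[[0,0,0],0],[[0,0,0],0]]'; python3 m.py | grep -E "^ptr|^mark|\["
python3 -m pendant '[[[0,0,0],0],[[0,0,0],0],[[0,0,0],0],[[0,0,0],0],[[0,0,0],0],[[0,0,0],0],[[0,0,0],0],[[0,0,0],0],[[0,0,0],0],[[0,0,0],0],[[0,0,0],0],[[0,0,0],0],[[0,0,0],0],[[0,0,0],0],[[0,0,0],0],[[0,0,0],0],[[0,0,0],0],[[0,0,0],0],[[0,0,0],0],[[0,0,0],0]]'
python3 m.py | grep -E "^ptr|^mark"
```

```text
time_s: 29.08
ee_pos: [0.5507, -0.1575, 0.0309]
eef_rot: [3.14, 0.001, 1.825]
force: [8.5, -1.4, 4.0]
grip_width: 0.0136
grip_force: 30.0
[ 0.55071455 -0.15747847  0.03089203] (-27.2, -1.4) [ 8.85155781 -1.41716868  3.45078109] 0.013907150474501875
ptr 402 [321.97 226.55] [319 187   6  80] (-28.2, 32.1)
mark 526 [322.55 190.43] [314 169  17  50] (-28.1, 50.6)
mark 45 [321.44 258.53] [318 248   8  20] (-28.3, 14.8)
top ptr 6 [372.   201.67] [370 201   5   3] (32.5, 5.4)
top ptr 12 [368.58 213.25] [366 211   6   6] (8.8, 20.2)
top ptr 50 [365.94 222.52] [362 216   8  13] (-10.2, 31.9)
side mark 48 [340.21 222.04] [338 212   5  19] (-26.9, 43.1)
time_s: 30.9
ee_pos: [0.5507, -0.1575, 0.0309]
eef_rot: [3.14, 0.001, 1.825]
force: [7.8, -0.3, 3.8]
grip_width: 0.0142
grip_force: 30.0
ptr 402 [321.99 226.4 ] [319 187   7  80] (-28.2, 32.1)
mark 527 [322.55 190.4 ] [314 169  17  50] (-28.1, 50.6)
mark 44 [321.5  258.36] [318 248   8  20] (-28.3, 14.9)
```

The pointer is level with the marker (-28.2 against -28.1 mm) and it held for about 2 s. Now I'll ease it home.

```bash
python3 -m pendant '[[[0.24,0.06,0],0],[[0.48,0.12,0],0],[[0.48,0.12,0],0],[[0.48,0.12,0],0],[[0.48,0.12,0],0],[[0.48,0.12,0],0],[[0.48,0.12,0],0],[[0.48,0.12,0],0],[[0.48,0.12,0],0],[[0.48,0.12,0],0],[[0.48,0.12,0],0],[[0.48,0.12,0],0],[[0.48,0.12,0],0],[[0.48,0.12,0],0],[[0.48,0.12,0],0],[[0.48,0.12,0],0],[[0.48,0.12,0],0],[[0.48,0.12,0],0],[[0.4,0.1,0],0],[[0.3,0.08,0],0]]'
python3 -m pendant '[[[0.2,0.05,0],0],[[0.2,0.05,0],0],[[0.15,0.04,0],0],[[0.1,0.03,0],0],[[0.05,0.01,0],0],[[0,0,0],0],[[0,0,0],0],[[0,0,0],0]]'
```

```text
time_s: 32.72
ee_pos: [0.6412, -0.1346, 0.0309]
eef_rot: [3.141, 0.0, 1.825]
force: [1.2, -0.8, 6.4]
grip_width: 0.0138
grip_force: 30.0
time_s: 33.38
ee_pos: [0.6479, -0.133, 0.0309]
eef_rot: [3.141, 0.0, 1.825]
force: [2.4, -0.2, 6.3]
grip_width: 0.0137
grip_force: 30.0
```

```bash
python3 -m pendant '[[[0.06,0.015,0],0],[[0.05,0.015,0],0],[[0.03,0.005,0],0],[[0,0,0],0],[[0,0,0],0]]';python3 m.py | grep -E "^ptr|^mark"
```

```text
time_s: 33.8
ee_pos: [0.6493, -0.1326, 0.0309]
eef_rot: [3.142, 0.0, 1.825]
force: [2.1, -1.0, 6.3]
grip_width: 0.014
grip_force: 30.0
ptr 443 [321.88 224.76] [319 186   7  81] (73.5, 33.1)
mark 752 [138.51 195.56] [128 174  32  46] (-25.3, 49.0)
mark 49 [321.35 258.82] [318 248   8  20] (73.4, 14.8)
```

```bash
python3 -m pendant '[[[0.03,0.008,0],0],[[0.03,0.007,0],0],[[0,0,0],0],[[0,0,0],0]]'
```

```text
time_s: 34.28
ee_pos: [0.6495, -0.1325, 0.0309]
eef_rot: [-3.141, 0.0, 1.825]
force: [-1.0, -1.2, 7.5]
grip_width: 0.0137
grip_force: 30.0
```

The force has changed sign, so the slide is against its home stop. I'll release slowly and retreat upward.

```bash
python3 -m pendant '[[[0,0,0],0],[[0,0,0],0],[[0,0,0],0],[[0,0,0],0],[[0,0,0],0],[[0,0,0.5],0],[[0,0,1.0],0],[[0,0,2],0],[[0,0,2],0],[[0,0,2],0],[[0,0,2],0],[[0,0,1],0],[[0,0,0],0],[[0,0,0],0]]' 0.4
python3 - <<'E'
from station import ctrl
from h import *
w=ctrl.camera("wrist");t=ctrl.camera("top");s=ctrl.camera("side");o=ctrl.get_obs();print(o["force"],o["grip_width"])
for b in blobs(w,(20,90,80),(35,255,255),(250,100,420,300),15)[0]: print("ptr",b[1],gx(wz(w,b[1],.064)))
for b in blobs(t,(20,100,90),(34,255,255),(195,190,245,255),15)[0]: print("top yellow",b[0],b[1],onz(t,b[1],.055))
import pickle
t0=pickle.load(open("cams0.pkl","rb"))["top"]["color"]
d=(cv2.absdiff(t0,t["color"]).max(2)>60).astype(np.uint8)
d=cv2.morphologyEx(d,cv2.MORPH_OPEN,np.ones((3,3),np.uint8));n,l,st,ce=cv2.connectedComponentsWithStats(d)
print([(st[i].tolist()) for i in range(1,n) if st[i,4]>20])
E
```

```text
time_s: 35.45
ee_pos: [0.6502, -0.1321, 0.1355]
eef_rot: [3.141, 0.0, 1.825]
force: [0.3, -0.5, -0.3]
grip_width: 0.0375
grip_force: 0.0
[-0.03624117  0.68557327 -0.3443667 ] 0.03733479134434703
ptr [320.78 191.41] (73.8, 31.9)
top yellow 415 [217.87 222.11] [0.56805263 0.21789986 0.055     ]
[[360, 106, 11, 7, 65], [378, 110, 7, 3, 21], [340, 116, 75, 128, 5127], [406, 124, 21, 68, 535], [393, 162, 13, 8, 59], [207, 209, 23, 30, 534], [308, 215, 91, 158, 9002], [296, 247, 27, 47, 759], [230, 313, 13, 9, 73], [186, 345, 89, 84, 5325], [270, 364, 125, 85, 5706], [0, 396, 40, 28, 381], [314, 433, 43, 20, 285], [277, 434, 11, 11, 96], [7, 440, 10, 14, 44], [14, 442, 102, 38, 1751], [272, 450, 7, 5, 29], [323, 454, 28, 24, 340], [210, 462, 18, 13, 123], [365, 466, 6, 9, 37]]
```

```bash
python3 -c "
from station import ctrl
print(ctrl.hand_in())"
```

```text
the job is handed in; nothing more can be done
None
```

The job is handed in at about 35 s of robot time: the transformer stands upright in the green lane, and the gauge was pulled level with the marker (within about 0.1 mm), held for about 2 s, eased home and released.

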